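Fold the front stop away and lower the printing screen

ROBOT

A 6-joint arm with a two-finger parallel gripper is mounted at the origin on the work surface. World frame = base frame: x ahead of the robot, y to its left, z up, the work surface at z = 0. Lengths are in m, angles in rad, forces in N, time in s.
With the tool pointing down it reaches from about 0.325 to 0.925 m from the base axis. Payload 3.1 kg.
Tool frame: the origin (TCP) lies at the very end of the fingers, on their centre line; the grasp point (between the pads) lies 19 mm behind it; y points along the fingers, x is the direction in which the jaws open and shut, and the axes are right-handed (so a half turn about y gives the same grasp; the last joint's range is limited). The gripper opens to 85 mm and grips with 20 to 120 N. Pads are 22 mm wide; open, the fingers measure 114 mm over their backs; the gripper's body (76 mm by 85 mm) begins 54 mm behind the grasp point. The pads swing forward as they close: fully open they stand 13 mm farther back than shut.
Start: joints at [-1.28, 0.217, 1.613, -0, 1.311, -0.112], TCP at [0.245, -0.575, 0.231] pointing down, gripper open.
Joint ranges: [-2.75, 2.75], [-0.78, 2.1], [0.31, 2.55], [-1.13, 4.27], [0.13, 2.63], [-2.58, 2.58]. Speed limits (rad/s): [2.79, 2.79, 3.14, 3.14, 3.14, 3.14].

INTERFACE

Orientations are given as [roll, pitch, yaw] about the fixed x, y, z axes, in that order (R = Rz(yaw) Ry(pitch) Rx(roll)).
In Python, from workcell import robot gives the robot as it stands.
- The arm moves only by the tool move_arm, never from a script. Its argument "moves" is a list of rows, each an object of numbers: "x", "y", "z": the shift along the tool's x, y, z in units of 200 mm (1.0 is 200 mm); "ax", "ay", "az": the turn, a rotation vector about the tool's x, y, z in units of 30 degrees (1.0 is 30 degrees). In form: [{"x": .., "y": .., "z": .., "ax": .., "ay": .., "az": ..}, ...]. A call has 1 to 10 rows; each row is the pose to reach, as a shift and turn from the pose commanded when the call began, along the tool's axes at that moment; what a row does not reach only later rows make up. A row lasts 1/12 s, in which the tool goes at most 41.7 mm and 7.16 degrees, less where a joint would pass 70% of its speed; a pose out of reach is approached as far as the arm can. A call with a number of a shift or a turn outside -1 to 1 is refused whole. A call with a gripper value outside its range is refused whole. "jaw" is the opening, from -1 (shut) to 1 (fully open), set as the call begins (left out, the last holds). The fingers move at their own pace and stop on an object; "force" is the grip in N (left out, the last holds). Time passes only in rows, so rows that repeat a pose let the fingers close. It gives the time, the measured TCP pose, the force and the opening at its end, in the units of the state.
- robot.get_state(): the state, without advancing time (a new reading comes with each control period).
- robot.camera(name): name is "side" or "top" or "wrist"; returns a dict with "pixels" (384x512x3 uint8, red, green, blue), "depth" (384x512 float32, m along the optical axis (not along the pixel's ray), 0 where there is no reading), "fovy" (degrees; the focal length in pixels is half the picture's height over the tangent of half this angle, whatever the lens; pixels are square), "cx", "cy" (the principal point, pixels), "R" (3x3) and "t" (3): a world point X has camera coordinates R X + t. Camera axes: x right, y down, z forward; pixel columns grow to the right and rows downward; lengths in m; the calibration is good to about 2 mm. A picture is of the moment at which its call begins.
- robot.close_job(): hands the job in, once; it reports no verdict.
The state is a dict: "time_s": time; "joint_pos": joint angles; "joint_velocities": joint speeds; "tau": joint torques, N m; "tool_pos": TCP position; "eef_rot": TCP orientation; "ft_force": force on the tool from outside, world axes, zero at the start; "moment": the same for the moment, N m; "finger_gap": finger opening in m.
Only numpy, scipy, OpenCV 4.12 (cv2) and the standard library are available. Lean on these libraries where they do the work, as an engineer would, in place of code of your own. Each camera call takes 0.05 s, during which the arm holds its last target.

TASK

The panel on the screen-printing board is lined up and ready to print. Push the upright front stop over, away from the panel, until it lies flat on the board, and only then swing the open screen down over it until the screen is fully shut. Use the fingertips to push only: press on the screen's aluminium frame and never on its mesh, lower it without slamming or lifting it higher, keep the panel exactly where it lies, leave the things around the board alone, and finish with the hand clear.

Things in the scene. Friction and masses are not known exactly. Their poses are not given: they have to be found in the camera images.
- press: Screen-printing board fixed to the table: plywood with a grey top, 420 (x) x 460 (y) x 30 mm high. Origin: centre of its underside, on the table. Its x points level from the operator's (robot's) edge to the screen's hinge, y left, z up. The screen's hinge shaft runs along y at x = 185, z = 52 mm. Two rubber bumpers 9 mm high stand on the board at x = -110, y = +-165 mm.
- stop (a joint): Angle of the front stop about its lower edge (hinge line at the board's x = -83, z = 30 mm, along y). 0 = upright, it grows as the stop folds towards the board's -x (to the robot, away from the panel); 1.571 = flat on the board, top face at z = 35 mm. Starts at 0 to 0.15. Stiff: it stays where it is left; about 2 N at its free edge moves it.
- stop_edge (a point): Middle of the free (upper) edge of the front stop, 40 mm from its hinge line. The stop is a dark steel bar 110 mm long (along the board's y, centred), 40 mm high when upright and 5 mm thick, then filling the board's x from -83 to -78 mm and z from 30 to 70 mm.
- screen (a joint): Opening angle of the screen about its hinge shaft. 0 = shut, frame level on the bumpers; starts open at 1.05 to 1.22, leaning back from the robot and rising to about 350 mm. The hinge is balanced and stiff: the screen stays where it is left and must be pushed all the way to 0; 1 to 6 N on the front bar moves it.
- screen_bar (a point): Middle of the upper face of the screen's front bar (the free one): 295 mm from the shaft, 12 mm above the plane through it. The face looks up when shut, to the far side when open. Frame: aluminium tube 30 mm wide, 25 mm thick, 280 x 360 mm outside (360 along y). Shut, the front bar spans the board's x -125 to -95 mm, upper face at z = 64 mm. Two clamps with black knobs hold the rear bar.
- mesh: Pale see-through mesh stretched inside the frame, 220 x 300 mm, flush with the frame's lower face, so 23 mm below its upper face. Origin: its centre, 125 mm from the middle line of the front bar. Must not be pushed.
- panel: Loose white panel to be printed, 130 (x) x 200 (y) x 4 mm, flat on the board with one long edge about 2 mm from the stop. Origin: centre of its underside. It must not be shifted.
- squeegee: Loose squeegee lying flat on the table to the left of the board, wooden handle and black rubber blade, 240 x 110 x 30 mm. Origin: under its centre. Leave alone.
- bottle: Loose white wash bottle with a bent spout, 64 mm across, 160 mm high, on the table to the right of the board. Origin: centre of its underside. Leave alone.
- ink_tub: Loose white ink tub with black lid, 104 mm across, 84 mm high, on the table to the right of the board. Origin: centre of its underside. Leave alone.

How it is judged:
By the outcome, as a careful person would: the job done as asked, in the order asked, and still so for the second after the job is handed in, with the robot touching nothing.
It also fails if it takes over 64 s, if anything falls off the work surface, if the arm or the gripper's body presses on something with over 40 N, if the wrist force passes 120 N, or if a joint passes its speed limit or range.

## Working session

There is one attempt and no reset: what is moved stays moved. The work goes in short steps, Python scripts to look and compute and a tool call to move; the robot and the scene stay as the last step left them, time stands still between calls to the robot, and variables do not carry over. Pictures are saved under pics/ and viewed, and the job is handed in when it is done.

Besides the shell and the picture viewer there is one more tool, called after "Call:" as a command line: name --argument value ..., lists and objects as JSON in quotes. move_arm: Moves the arm, as the interface text tells. Its arguments: {"type":"object","properties":{"moves":{"type":"array"},"jaw":{"type":"number"},"force":{"type":"number"}},"required":["moves"]}

```bash
mkdir -p pics; ls
python3 - <<'E'
from workcell import robot
import cv2,numpy as np
s=robot.get_state();print(s)
for n in ["side","top","wrist"]:
    c=robot.camera(n);cv2.imwrite(f"pics/{n}0.png",c["pixels"][:,:,::-1]);np.savez(f"{n}0.npz",**c)
    print(n,c["fovy"],c["cx"],c["cy"],c["R"].round(4).tolist(),c["t"])
E
```

```text
pics
{'time_s': 0.0, 'joint_pos': array([-1.28022928e+00,  2.17754245e-01,  1.61493725e+00, -3.16970562e-07,
        1.31126281e+00, -1.12231531e-01]), 'joint_velocities': array([-0.0018059 , -0.00231351,  0.00064207,  0.00057485, -0.00074403,
       -0.00195025]), 'tau': array([ 7.09928590e-04, -3.96845555e+01, -3.03850400e+01, -9.12281280e-05,
        9.73965973e-03,  6.62306817e-06]), 'tool_pos': array([ 0.24476613, -0.57420093,  0.22996657]), 'eef_rot': array([-1.57053213,  0.00234683, -1.16799735]), 'ft_force': array([-0.00093517,  0.26708435, -0.0596729 ]), 'moment': array([0.03627274, 0.00965109, 0.03765933]), 'finger_gap': 0.08566007900328404}
side 43.05661444961801 253.69111438536254 195.3429110497326 [[-0.785, -0.6194, -0.0099], [-0.3522, 0.4593, -0.8155], [0.5097, -0.6367, -0.5787]] [0.48891073 0.24317655 1.20073985]
top 52.50005945146695 255.123996167494 191.78458064313187 [[0.0164, -0.9998, 0.0122], [-0.9803, -0.0185, -0.1968], [0.197, -0.0087, -0.9804]] [0.02354979 0.56983197 1.14600389]
wrist 60.62686856050783 258.17560084992266 193.85244265125633 [[0.3925, -0.9197, -0.0028], [-0.8775, -0.3754, 0.2986], [-0.2757, -0.1147, -0.9544]] [-0.62394029 -0.03831044  0.38009615]
```

View pics/side0.png

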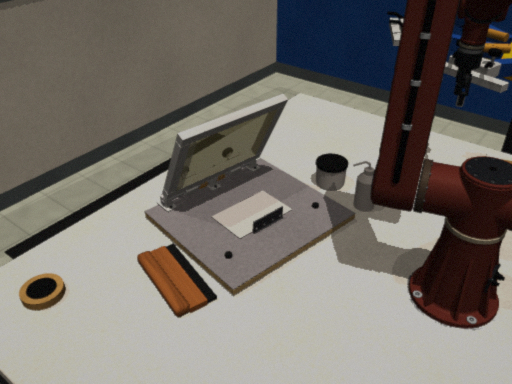

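View pics/top0.png

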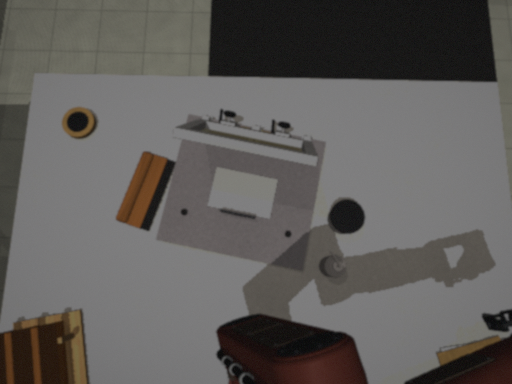

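View pics/wrist0.png

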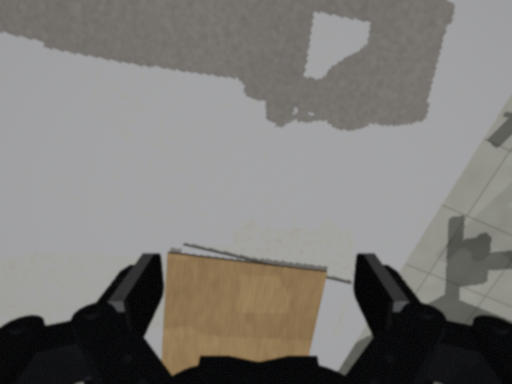

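The top view shows the board with corners near (157,238), (304,269) and (325,141), bumpers at (184,212) and (288,234), the stop at about (238,213) and the screen bar along (175,133)–(317,158). Next I measure these from depth.

```bash
cat > h.py <<'E'
import numpy as np,cv2
def cloud(c):
    d=c["depth"];f=192/np.tan(np.radians(float(c["fovy"]))/2)
    v,u=np.mgrid[:384,:512]
    P=np.stack([(u-c["cx"])/f*d,(v-c["cy"])/f*d,d],-1)
    W=(P-c["t"])@c["R"]
    W[d==0]=np.nan
    return W
def proj(c,X):
    f=192/np.tan(np.radians(float(c["fovy"]))/2)
    p=np.asarray(X)@c["R"].T+c["t"]
    return np.stack([p[...,0]/p[...,2]*f+c["cx"],p[...,1]/p[...,2]*f+c["cy"]],-1)
E
python3 - <<'E'
from h import *
for n in ["top","side"]:
    c=np.load(n+"0.npz");W=cloud(c)
    x,y,z=W[...,0],W[...,1],W[...,2]
    if n=="top":
        for p in [(157,238),(304,269),(325,141),(184,212),(288,234),(238,213),(238,190),(175,133),(317,158)]: print(p,W[p[1],p[0]].round(4))
    m=(z>0.022)&(z<0.037)&(x>0.2)&(x<1)&(abs(y)<.45)
    m=cv2.morphologyEx(m.astype(np.uint8),cv2.MORPH_OPEN,np.ones((5,5)))
    k,l,st,_=cv2.connectedComponentsWithStats(m);i=1+np.argmax(st[1:,4])
    q=W[l==i];print(n,len(q),np.nanmedian(q[:,2]))
    r=cv2.minAreaRect(q[:,:2].astype(np.float32));print(r);print(cv2.boxPoints(r))
    # dark blobs
    pix=c["pixels"].astype(int).max(-1)
E
```

```text
(157, 238) [0.424  0.3325 0.0309]
(304, 269) [ 0.3381 -0.1239 -0.0043]
(325, 141) [ 0.7477 -0.1912  0.0288]
(184, 212) [0.5055 0.2533 0.0346]
(288, 234) [ 0.4424 -0.0696  0.0401]
(238, 213) [0.5004 0.0843 0.0694]
(238, 190) [0.5782 0.0873 0.036 ]
(175, 133) [0.6586 0.2348 0.3253]
(317, 158) [ 0.6002 -0.1121  0.3312]
top 13985 0.029591346179745213
((0.5471969246864319, 0.07852727174758911), (0.4606979489326477, 0.3450140953063965), 79.21792602539062)
[[ 0.33464304 -0.11548351]
 [ 0.67356616 -0.18002667]
 [ 0.75975084  0.27253807]
 [ 0.4208277   0.3370812 ]]
side 13280 0.02966295072109805
((0.5817292928695679, 0.07432931661605835), (0.4654190242290497, 0.4263041317462921), 79.22987365722656)
[[ 0.32884574 -0.11444943]
 [ 0.7476404  -0.19411251]
 [ 0.83461285  0.26310807]
 [ 0.4158182   0.34277114]]
```

```bash
cat >> h.py <<'E'
YAW=-np.radians(10.78);C=np.array([0.5825,0.0725,0])
Rb=np.array([[np.cos(YAW),-np.sin(YAW),0],[np.sin(YAW),np.cos(YAW),0],[0,0,1]])
def b2w(p):return np.asarray(p)@Rb.T+C
def w2b(p):return (np.asarray(p)-C)@Rb
def scr(v,y,w,th): # screen coords -> board
    return np.stack(np.broadcast_arrays(0.185-v*np.cos(th)+w*np.sin(th),y,0.052+v*np.sin(th)+w*np.cos(th)),-1)
def stp(h,y,th,t=0): # height h along the stop, t thickness toward +x when upright
    return np.stack(np.broadcast_arrays(-0.083-h*np.sin(th)+t*np.cos(th),y,0.03+h*np.cos(th)+t*np.sin(th)),-1)
def overlay(c,th,st,fn,z=1.5):
    im=c["pixels"][:,:,::-1].copy();im=cv2.resize(im,None,fx=1.5,fy=1.5)
    def pl(P,col): cv2.polylines(im,[np.round((proj(c,b2w(P))+.5)*1.5*8).astype(np.int32)],True,col,1,cv2.LINE_AA,3)
    a=lambda L:np.array(L)
    pl(a([[-.21,-.23,.03],[.21,-.23,.03],[.21,.23,.03],[-.21,.23,.03]]),(0,255,0))
    for s in (-1,1):
        t=np.linspace(0,6.28,12);pl(np.stack([-.11+.008*np.cos(t),s*.165+.008*np.sin(t),0*t+.039],-1),(0,255,0))
    for w in (-.013,.012): pl(np.stack([scr(v,y,w,th) for v,y in [(.03,-.18),(.31,-.18),(.31,.18),(.03,.18)]]),(0,0,255))
    pl(np.stack([scr(v,y,.012,th) for v,y in [(.06,-.15),(.28,-.15),(.28,.15),(.06,.15)]]),(0,0,255))
    for t in (0,.005): pl(np.stack([stp(h,y,st,t) for h,y in [(0,-.055),(.04,-.055),(.04,.055),(0,.055)]]),(255,255,0))
    cv2.imwrite(fn,im)
E
python3 - <<'E'
from h import *
for n in ["top","side"]:
    c=np.load(n+"0.npz");B=w2b(cloud(c)).reshape(-1,3)
    m=(abs(B[:,1])<.18)&(B[:,2]>.1)&(B[:,2]<.42)&(B[:,0]>-.05)&(B[:,0]<.3)
    q=B[m];print(n,len(q))
    if n=="side":
        e=q[(abs(q[:,1])>.155)]
        for lo in np.arange(.1,.36,.04):
            k=e[(e[:,2]>lo)&(e[:,2]<lo+.04)];print(lo,len(k),np.median(k,0) if len(k) else'')
    t=q[q[:,2]>.29];print('top',np.percentile(t,[2,50,98],axis=0).round(4).tolist())
    m=(abs(B[:,1])<.055)&(B[:,2]>.04)&(B[:,2]<.1)&(B[:,0]>-.13)&(B[:,0]<-.04)
    q=B[m];print('stop',np.percentile(q,[2,25,50,75,98],axis=0).round(4).tolist())
    m=(c["pixels"].min(-1)>125).reshape(-1)&(abs(B[:,2]-.034)<.006)&(abs(B[:,1])<.15)&(B[:,0]>-.15)&(B[:,0]<.12)
    print('panel',m.sum(),np.percentile(B[m],[1,50,99],axis=0).round(4).tolist())
    overlay(c,1.13,.07,f"pics/ov_{n}.png")
E
```

```text
top 3397
top [[0.0356, -0.1734, 0.3086], [0.0481, -0.0026, 0.3269], [0.0692, 0.1719, 0.3341]]
stop [[-0.0837, -0.0525, 0.0424], [-0.0826, -0.028, 0.0611], [-0.082, -0.0004, 0.0678], [-0.0802, 0.0257, 0.0703], [-0.0788, 0.0508, 0.0734]]
panel 748 [[-0.0686, -0.0927, 0.0283], [-0.0439, -0.0014, 0.0331], [-0.021, 0.0919, 0.0386]]
side 5381
0.1 99 [0.1359855  0.16226627 0.1208161 ]
0.14 107 [0.11449262 0.16071346 0.15947669]
0.18000000000000002 116 [0.09524085 0.16203784 0.2009564 ]
0.22000000000000003 120 [0.07370805 0.1607075  0.24187842]
0.26 130 [0.05444467 0.16127277 0.28006809]
0.30000000000000004 202 [0.04140749 0.16057579 0.32362125]
0.3400000000000001 0 
top [[0.0319, -0.168, 0.2915], [0.0417, 0.022, 0.3223], [0.0546, 0.1751, 0.3328]]
stop [[-0.0887, -0.05, 0.0413], [-0.0863, -0.0241, 0.0486], [-0.0851, 0.0028, 0.0565], [-0.0839, 0.0288, 0.0663], [-0.0812, 0.0533, 0.0716]]
panel 1579 [[-0.0749, -0.0992, 0.0288], [-0.0056, 0.0133, 0.0334], [0.0525, 0.0988, 0.0375]]
```

View pics/ov_side.png

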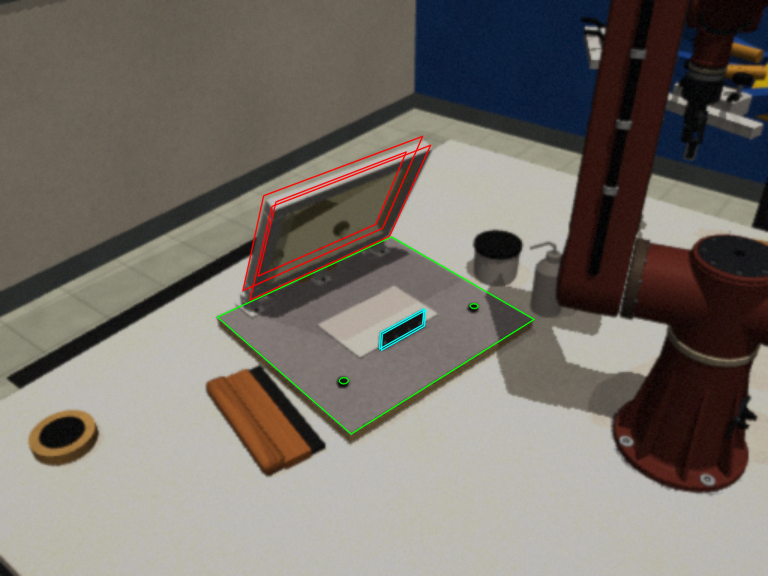

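View pics/ov_top.png

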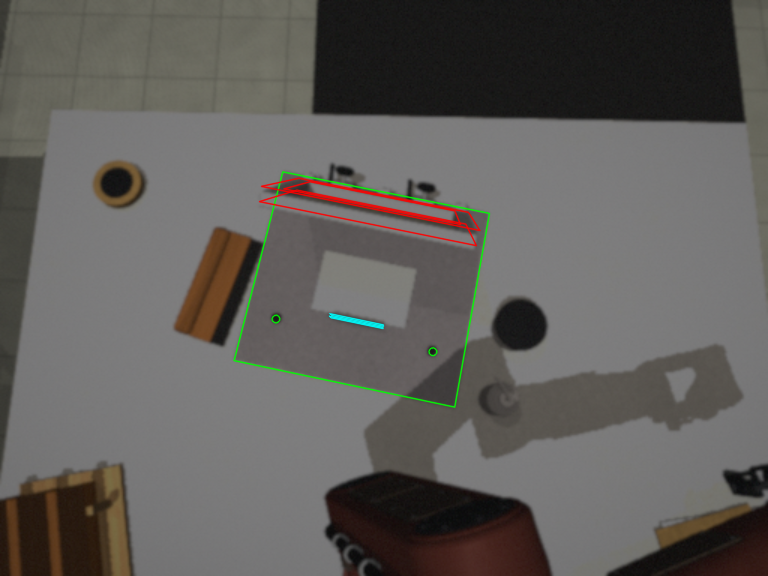

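Run:
```python
from h import *
from scipy.spatial.transform import Rotation as Ro
c=np.load("wrist0.npz");p=-c["R"].T@c["t"]
R=Ro.from_euler("xyz",[-1.57053213,  0.00234683, -1.16799735]).as_matrix()
print(p,"cam in tool",R.T@(p-[ 0.24476613, -0.57420093,  0.22996657]));print(R.round(3))
print("stop edge",b2w(stp(.04,0,.07)),"bar",b2w(scr(.295,0,.012,1.1)))
for n in ["top","side"]:overlay(np.load(n+"0.npz"),1.09,.07,f"pics/ov2_{n}.png")
c=np.load("top0.npz");W=cloud(c)
for p in [(340,262),(346,215),(334,266)]:print(W[p[1],p[0]])
```

```text
[ 0.31608356 -0.54463962  0.372426  ] cam in tool [ 0.00042629 -0.14244042  0.07723523]
[[ 0.392 -0.001  0.92 ]
 [-0.92   0.002  0.392]
 [-0.002 -1.     0.   ]]
stop edge [0.49821639 0.08854747 0.06990204] bar [0.64329155 0.06092538 0.32034932]
[ 0.35828834 -0.20585912  0.13442718]
[ 0.49785866 -0.2384797   0.08598726]
[ 0.34709792 -0.18975973  0.12996517]
```

View pics/ov2_side.png

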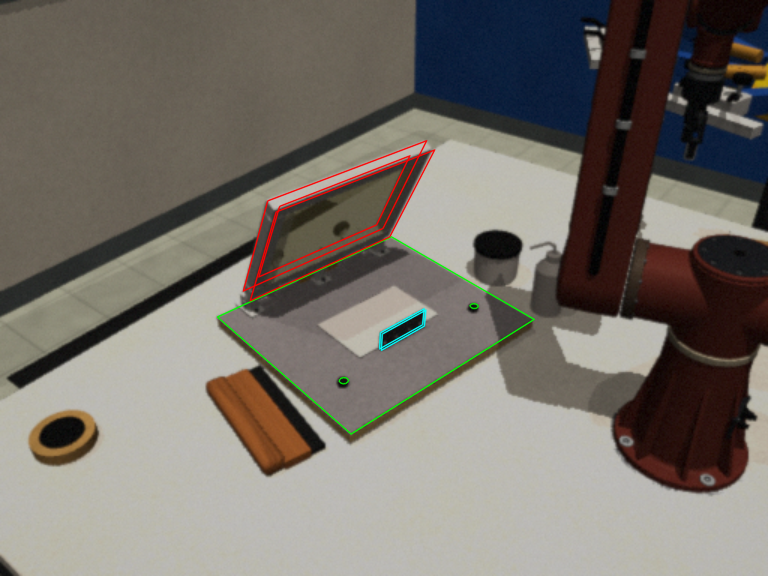

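Call:
move_arm --moves '[{"x":0,"y":-0.2,"z":0},{"x":-0.15,"y":-0.35,"z":0.15,"ay":-0.2},{"x":-0.3,"y":-0.4,"z":0.3,"ay":-0.4},{"x":-0.45,"y":-0.4,"z":0.45,"ay":-0.6},{"x":-0.6,"y":-0.4,"z":0.6,"ay":-0.8},{"x":-0.75,"y":-0.4,"z":0.75,"ay":-1},{"x":-0.87,"y":-0.4,"z":0.87,"ay":-1},{"x":-1,"y":-0.4,"z":1,"ay":-1},{"x":-1,"y":-0.4,"z":1,"ay":-1},{"x":-1,"y":-0.4,"z":1,"ay":-1}]' --jaw -1

```text
validation failed for argument at $.mo...
```

```bash
cat > plan.py <<'E'
from h import *
from workcell import robot
from scipy.spatial.transform import Rotation as Ro
def plan(targets,yaw=1.383):
    s=robot.get_state();R=Ro.from_euler("xyz",s["eef_rot"]);p=s["tool_pos"]
    print("t",round(s["time_s"],2),"p",p.round(4),"rot",s["eef_rot"].round(3),"F",s["ft_force"].round(2),"gap",round(s["finger_gap"],4),"b",w2b(p).round(4))
    D=Ro.from_euler("xyz",[-np.pi/2,0,yaw]);rv=np.degrees((R.inv()*D).as_rotvec())/30
    print("turn",rv.round(3))
    for T in targets:
        print(np.round(T,4),"->",(R.inv().apply(np.asarray(T)-p)/.2).round(3))
E
python3 - <<'E'
from plan import *
plan([b2w([-.05,0,.25])])
print(robot.get_state()["joint_pos"])
E
```

```text
t 0.15 p [ 0.2448 -0.5744  0.2302] rot [-1.571  0.002 -1.168] F [ 0.84  0.49 -0.69] gap 0.0852 b [-0.2107 -0.6986  0.2302]
turn [-5.000e-03 -4.872e+00 -1.000e-03]
[0.5334 0.0819 0.25  ] -> [-2.453 -0.094  2.613]
[-1.28022793e+00  2.17585428e-01  1.61459930e+00 -4.49028864e-06
  1.31130763e+00 -1.12152239e-01]
```

Every key is probably required in each row.

Call:
move_arm --moves '[{"x":0,"y":-0.2,"z":0,"ax":0,"ay":0,"az":0},{"x":-0.15,"y":-0.35,"z":0.15,"ax":0,"ay":-0.2,"az":0},{"x":-0.3,"y":-0.4,"z":0.3,"ax":0,"ay":-0.4,"az":0},{"x":-0.45,"y":-0.4,"z":0.45,"ax":0,"ay":-0.6,"az":0},{"x":-0.6,"y":-0.4,"z":0.6,"ax":0,"ay":-0.8,"az":0},{"x":-0.75,"y":-0.4,"z":0.75,"ax":0,"ay":-1,"az":0},{"x":-0.87,"y":-0.4,"z":0.87,"ax":0,"ay":-1,"az":0},{"x":-1,"y":-0.4,"z":1,"ax":0,"ay":-1,"az":0},{"x":-1,"y":-0.4,"z":1,"ax":0,"ay":-1,"az":0},{"x":-1,"y":-0.4,"z":1,"ax":0,"ay":-1,"az":0}]' --jaw -1

```text
time_s: 0.98
tool_pos: [0.3512, -0.3107, 0.3112]
eef_rot: [-1.571, -0.0, -0.64]
ft_force: [-0.2, 0.8, 0.7]
finger_gap: 0.0001
```

Run:
```python
from plan import *
plan([b2w([-.05,0,.25])])
print(robot.get_state()["joint_pos"])
```

```text
t 0.98 p [ 0.3512 -0.3107  0.3112] rot [-1.571 -0.    -0.64 ] F [-0.17  0.78  0.67] gap 0.0001 b [-0.1555 -0.4197  0.3112]
turn [ 1.000e-03 -3.864e+00 -0.000e+00]
[0.5334 0.0819 0.25  ] -> [-0.442  0.305  2.118]
[-8.73922646e-01 -1.84258535e-01  1.87097463e+00 -2.07095055e-04
  1.45458253e+00 -2.33739982e-01]
```

Call:
move_arm --moves '[{"x":-0.03,"y":0,"z":0.14,"ax":0,"ay":-0.2,"az":0},{"x":-0.06,"y":0,"z":0.28,"ax":0,"ay":-0.4,"az":0},{"x":-0.09,"y":0,"z":0.42,"ax":0,"ay":-0.6,"az":0},{"x":-0.12,"y":0,"z":0.56,"ax":0,"ay":-0.8,"az":0},{"x":-0.15,"y":0,"z":0.7,"ax":0,"ay":-1,"az":0},{"x":-0.18,"y":0,"z":0.85,"ax":0,"ay":-1,"az":0},{"x":-0.2,"y":0,"z":1,"ax":0,"ay":-1,"az":0},{"x":-0.2,"y":0,"z":1,"ax":0,"ay":-1,"az":0}]'

```text
time_s: 1.65
tool_pos: [0.4404, -0.1263, 0.3112]
eef_rot: [-1.569, -0.001, -0.118]
ft_force: [0.0, -0.6, 0.5]
finger_gap: -0.0001
```

Run:
```python
from plan import *
plan([b2w([-.05,0,.25])])
print(robot.get_state()["joint_pos"])
```

```text
t 1.65 p [ 0.4404 -0.1263  0.3112] rot [-1.569e+00 -1.000e-03 -1.180e-01] F [ 0.01 -0.62  0.46] gap -0.0001 b [-0.1024 -0.2218  0.3112]
turn [-2.000e-03 -2.866e+00  4.000e-03]
[0.5334 0.0819 0.25  ] -> [0.339 0.309 1.087]
[-0.43422344 -0.20982851  1.89249174  0.0024257   1.45893198 -0.31689525]
```

Call:
move_arm --moves '[{"x":0.05,"y":0.0,"z":0.16,"ax":0,"ay":-0.2,"az":0},{"x":0.1,"y":0,"z":0.32,"ax":0,"ay":-0.4,"az":0},{"x":0.15,"y":0,"z":0.48,"ax":0,"ay":-0.6,"az":0},{"x":0.2,"y":0,"z":0.64,"ax":0,"ay":-0.8,"az":0},{"x":0.25,"y":0,"z":0.8,"ax":0,"ay":-1,"az":0},{"x":0.3,"y":0,"z":0.95,"ax":0,"ay":-1,"az":0},{"x":0.3,"y":0,"z":1,"ax":0,"ay":-1,"az":0},{"x":0.3,"y":0,"z":1,"ax":0,"ay":-1,"az":0}]'

```text
time_s: 2.32
tool_pos: [0.5231, 0.0631, 0.3107]
eef_rot: [-1.57, 0.001, 0.404]
ft_force: [0.1, 0.1, -0.7]
finger_gap: -0.0001
```

Call:
move_arm --moves '[{"x":0,"y":0,"z":0,"ax":0,"ay":-0.2,"az":0},{"x":0,"y":0,"z":0,"ax":0,"ay":-0.4,"az":0},{"x":0,"y":0,"z":0,"ax":0,"ay":-0.6,"az":0},{"x":0,"y":0,"z":0,"ax":0,"ay":-0.8,"az":0},{"x":0,"y":0,"z":0,"ax":0,"ay":-1,"az":0},{"x":0,"y":0,"z":0,"ax":0,"ay":-1,"az":0}]'

```text
time_s: 2.82
tool_pos: [0.5222, 0.0601, 0.3111]
eef_rot: [-1.571, 0.001, 0.925]
ft_force: [-0.6, 0.1, -0.3]
finger_gap: -0.0
```

Run:
```python
from plan import *
plan([b2w([-.05,0,.25]),b2w([-.05,0,.1])])
print(robot.get_state()["joint_pos"])
```

```text
t 2.82 p [0.5222 0.0601 0.3111] rot [-1.571e+00  1.000e-03  9.250e-01] F [-0.56  0.08 -0.32] gap -0.0 b [-0.0569 -0.0235  0.3111]
turn [-0.    -0.874 -0.003]
[0.5334 0.0819 0.25  ] -> [0.121 0.305 0.021]
[0.5334 0.0819 0.1   ] -> [0.122 1.055 0.021]
[-1.82377185e-02 -5.26369240e-02  1.75251893e+00 -1.41412599e-03
  1.44233081e+00 -9.43382932e-01]
```

Call:
move_arm --moves '[{"x":0.06,"y":0,"z":0.01,"ax":0,"ay":-0.2,"az":0},{"x":0.12,"y":0,"z":0.02,"ax":0,"ay":-0.4,"az":0},{"x":0.12,"y":0.15,"z":0.02,"ax":0,"ay":-0.6,"az":0},{"x":0.12,"y":0.3,"z":0.02,"ax":0,"ay":-0.8,"az":0},{"x":0.12,"y":0.45,"z":0.02,"ax":0,"ay":-0.87,"az":0},{"x":0.12,"y":0.6,"z":0.02,"ax":0,"ay":-0.87,"az":0},{"x":0.12,"y":0.7,"z":0.02,"ax":0,"ay":-0.87,"az":0},{"x":0.12,"y":0.8,"z":0.02,"ax":0,"ay":-0.87,"az":0},{"x":0.12,"y":0.8,"z":0.02,"ax":0,"ay":-0.87,"az":0},{"x":0.12,"y":0.8,"z":0.02,"ax":0,"ay":-0.87,"az":0}]'

```text
time_s: 3.65
tool_pos: [0.5325, 0.0828, 0.1501]
eef_rot: [-1.568, 0.001, 1.379]
ft_force: [0.2, 0.3, 0.8]
finger_gap: -0.0
```

Run:
```python
from plan import *
plan([b2w([-.05,0,.06])])
print(robot.get_state()["joint_pos"])
for n in ["side","wrist","top"]:
    c=robot.camera(n);im=c["pixels"][:,:,::-1]
    if n=="side": im=cv2.resize(im[80:320,120:420],None,fx=2.5,fy=2.5)
    cv2.imwrite(f"pics/{n}1.png",im)
```

```text
t 3.65 p [0.5325 0.0828 0.1501] rot [-1.568e+00  1.000e-03  1.379e+00] F [0.19 0.27 0.83] gap -0.0 b [-0.051   0.0008  0.1501]
turn [-0.006 -0.008 -0.002]
[0.5334 0.0819 0.06  ] -> [-0.003  0.451 -0.007]
[ 2.43122792e-02  1.22765984e-01  1.88334119e+00 -6.36295784e-04
  1.13896948e+00 -1.35411671e+00]
```

View pics/side1.png

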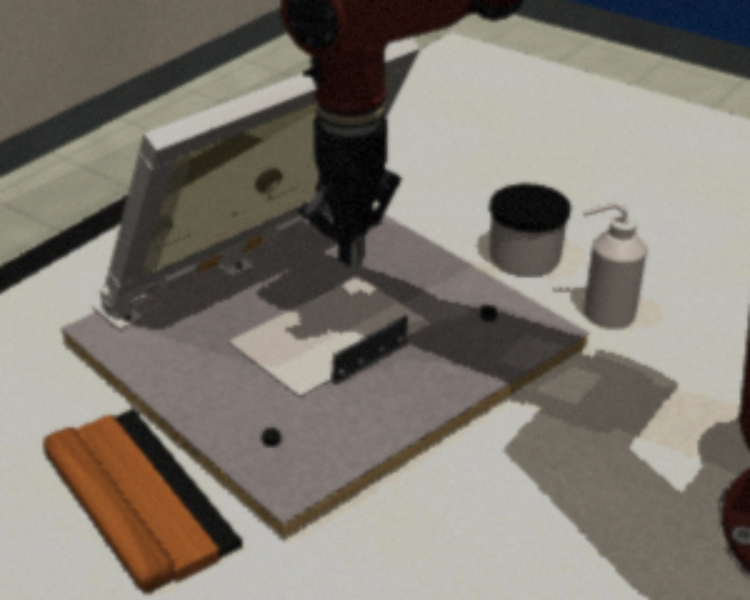

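View pics/wrist1.png

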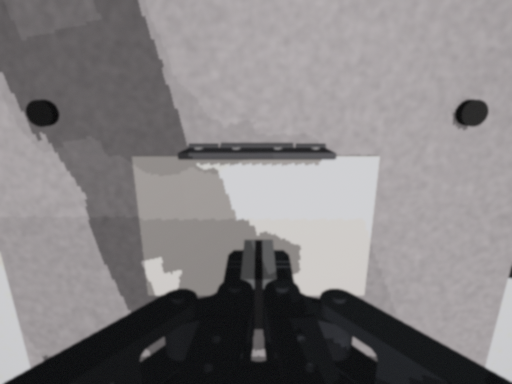

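Call:
move_arm --moves '[{"x":0,"y":0.1,"z":0.03,"ax":0,"ay":0,"az":0},{"x":0,"y":0.2,"z":0.03,"ax":0,"ay":0,"az":0},{"x":0,"y":0.3,"z":0.03,"ax":0,"ay":0,"az":0},{"x":0,"y":0.38,"z":0.03,"ax":0,"ay":0,"az":0},{"x":0,"y":0.43,"z":0.03,"ax":0,"ay":0,"az":0},{"x":0,"y":0.46,"z":0.03,"ax":0,"ay":0,"az":0},{"x":0,"y":0.46,"z":0.03,"ax":0,"ay":0,"az":0}]'

```text
time_s: 4.38
tool_pos: [0.5278, 0.0853, 0.0591]
eef_rot: [-1.57, 0.0, 1.382]
ft_force: [-0.6, -0.4, -0.1]
finger_gap: 0.0002
```

Run:
```python
from plan import *
plan([b2w(stp(.03,0,f,.005)+[.011,0,0]) for f in np.r_[np.arange(0,1.6,.2),1.571,1.66]])
c=robot.camera("wrist");cv2.imwrite("pics/wrist2.png",c["pixels"][:,:,::-1])
```

```text
t 4.38 p [0.5278 0.0853 0.0591] rot [-1.57   0.     1.382] F [-0.65 -0.35 -0.11] gap 0.0002 b [-0.0562  0.0023  0.0591]
turn [-0.001 -0.002 -0.   ]
[0.5167 0.085  0.06  ] -> [-0.012 -0.004  0.054]
[0.5107 0.0862 0.0604] -> [-0.012 -0.006  0.085]
[0.5048 0.0873 0.0596] -> [-0.012 -0.002  0.115]
[0.4992 0.0884 0.0576] -> [-0.012  0.008  0.143]
[0.4941 0.0893 0.0545] -> [-0.012  0.023  0.169]
[0.4896 0.0902 0.0504] -> [-0.012  0.044  0.192]
[0.4861 0.0909 0.0455] -> [-0.012  0.068  0.21 ]
[0.4836 0.0913 0.04  ] -> [-0.012  0.096  0.223]
[0.4823 0.0916 0.035 ] -> [-0.012  0.121  0.229]
[0.482  0.0916 0.0323] -> [-0.012  0.134  0.231]
```

View pics/wrist2.png

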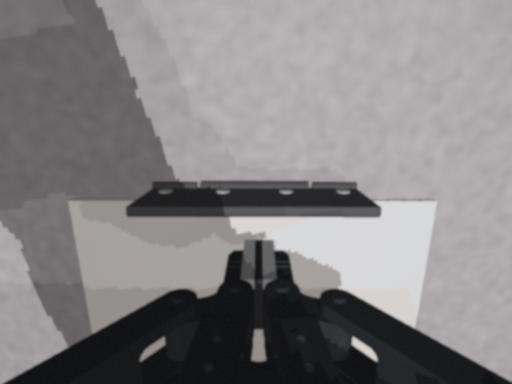

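Call:
move_arm --moves '[{"x":-0.01,"y":0,"z":0.03,"ax":0,"ay":0,"az":0},{"x":-0.01,"y":-0.005,"z":0.06,"ax":0,"ay":0,"az":0},{"x":-0.01,"y":-0.005,"z":0.085,"ax":0,"ay":0,"az":0},{"x":-0.01,"y":0,"z":0.115,"ax":0,"ay":0,"az":0},{"x":-0.01,"y":0.01,"z":0.145,"ax":0,"ay":0,"az":0},{"x":-0.01,"y":0.025,"z":0.17,"ax":0,"ay":0,"az":0},{"x":-0.01,"y":0.045,"z":0.19,"ax":0,"ay":0,"az":0},{"x":-0.01,"y":0.055,"z":0.2,"ax":0,"ay":0,"az":0},{"x":-0.01,"y":0.07,"z":0.21,"ax":0,"ay":0,"az":0}]'

```text
time_s: 5.18
tool_pos: [0.4852, 0.0917, 0.0448]
eef_rot: [-1.569, -0.0, 1.382]
ft_force: [0.2, 0.3, 3.8]
finger_gap: -0.0
```

Run:
```python
from plan import *
plan([b2w(stp(.03,0,f,.005)+[.011,0,0]) for f in np.r_[1.2,1.3,1.4,1.5,1.571,1.66]])
c=robot.camera("wrist");cv2.imwrite("pics/wrist3.png",c["pixels"][:,:,::-1])
```

```text
t 5.18 p [0.4852 0.0917 0.0448] rot [-1.569 -0.     1.382] F [0.16 0.31 3.81] gap -0.0 b [-0.0992  0.0006  0.0448]
turn [-0.003 -0.002  0.   ]
[0.4861 0.0909 0.0455] -> [-0.003 -0.004 -0.005]
[0.4847 0.0911 0.0428] -> [-0.003  0.01   0.002]
[0.4836 0.0913 0.04  ] -> [-0.003  0.024  0.008]
[0.4827 0.0915 0.0371] -> [-0.003  0.038  0.012]
[0.4823 0.0916 0.035 ] -> [-0.003  0.049  0.014]
[0.482  0.0916 0.0323] -> [-0.003  0.062  0.016]
```

View pics/wrist3.png

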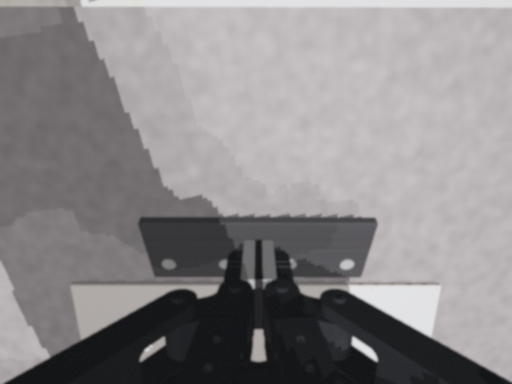

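Call:
move_arm --moves '[{"x":0,"y":0.01,"z":0.01,"ax":0,"ay":0,"az":0},{"x":0,"y":0.02,"z":0.02,"ax":0,"ay":0,"az":0},{"x":0,"y":0.03,"z":0.025,"ax":0,"ay":0,"az":0},{"x":0,"y":0.04,"z":0.03,"ax":0,"ay":0,"az":0},{"x":0,"y":0.05,"z":0.03,"ax":0,"ay":0,"az":0},{"x":0,"y":0.055,"z":0.03,"ax":0,"ay":0,"az":0},{"x":0,"y":0.055,"z":0.03,"ax":0,"ay":0,"az":0}]'

```text
time_s: 5.82
tool_pos: [0.48, 0.0924, 0.035]
eef_rot: [-1.569, 0.0, 1.382]
ft_force: [-3.1, -0.1, 8.0]
finger_gap: -0.0004
```

Run:
```python
from plan import *
plan([b2w([-.08,0,.12])])
c=robot.camera("wrist");cv2.imwrite("pics/wrist4.png",c["pixels"][:,:,::-1])
c=robot.camera("side");im=c["pixels"][:,:,::-1];cv2.imwrite("pics/side4.png",cv2.resize(im[180:280,200:340],None,fx=5,fy=5))
```

```text
t 5.82 p [0.48   0.0924 0.035 ] rot [-1.569  0.     1.382] F [-3.06 -0.06  8.03] gap -0.0004 b [-0.1044  0.0004  0.035 ]
turn [-0.003 -0.002 -0.001]
[0.5039 0.0875 0.12  ] -> [-0.002 -0.425 -0.121]
```

View pics/side4.png

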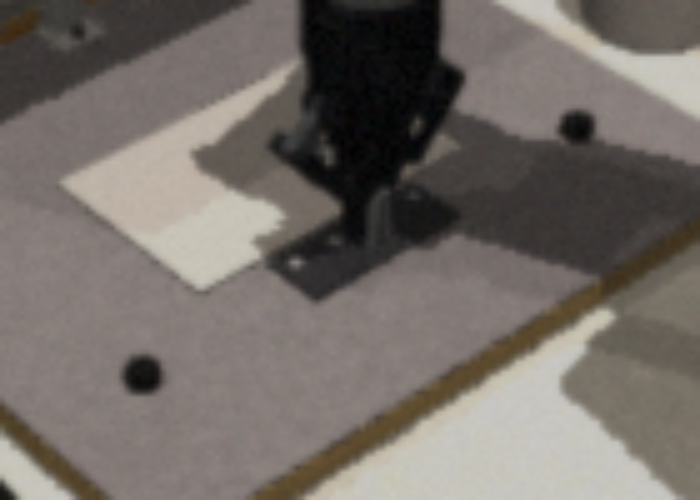

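Call:
move_arm --moves '[{"x":0,"y":0.01,"z":0.01,"ax":0,"ay":0,"az":0},{"x":0,"y":0.015,"z":0.01,"ax":0,"ay":0,"az":0},{"x":0,"y":0.015,"z":0.01,"ax":0,"ay":0,"az":0},{"x":0,"y":0.015,"z":0.01,"ax":0,"ay":0,"az":0}]'

```text
time_s: 6.25
tool_pos: [0.48, 0.0924, 0.0348]
eef_rot: [-1.572, 0.001, 1.383]
ft_force: [-5.5, -2.4, 22.6]
finger_gap: 0.0001
```

Call:
move_arm --moves '[{"x":0,"y":-0.05,"z":0,"ax":0,"ay":0,"az":0},{"x":0,"y":-0.15,"z":0,"ax":0,"ay":0,"az":0},{"x":0,"y":-0.3,"z":0,"ax":0,"ay":0,"az":0},{"x":0,"y":-0.45,"z":0,"ax":0,"ay":0,"az":0},{"x":0,"y":-0.45,"z":0,"ax":0,"ay":0,"az":0}]'

```text
time_s: 6.67
tool_pos: [0.4822, 0.0931, 0.1268]
eef_rot: [-1.58, -0.002, 1.382]
ft_force: [1.6, 0.8, -0.1]
finger_gap: 0.0001
```

Run:
```python
from plan import *
plan([b2w([-.08,0,.12])])
for n in["side","wrist"]:
    c=robot.camera(n);B=w2b(cloud(c)).reshape(-1,3)
    m=(abs(B[:,1])<.05)&(B[:,0]>-.118)&(B[:,0]<-.088)&(B[:,2]<.1);q=B[m];m2=q[:,0]<-.108
    print(n,np.percentile(q[:,2],[5,50,95]),np.median(q[m2,2]),np.median(q[q[:,0]>-.097,2]))
    m=(abs(B[:,1])<.05)&(B[:,0]>-.155)&(B[:,0]<-.128)&(B[:,2]<.1);print("board near",np.median(B[m,2]))
    if n=="wrist":cv2.imwrite("pics/wrist5.png",c["pixels"][:,:,::-1])
    else: overlay(c,1.09,1.571,"pics/side5.png");np.savez("side5.npz",**c)
```

```text
t 6.67 p [0.4822 0.0931 0.1268] rot [-1.58  -0.002  1.382] F [ 1.58  0.78 -0.14] gap 0.0001 b [-0.1023  0.0014  0.1268]
turn [ 0.018 -0.002  0.005]
[0.5039 0.0875 0.12  ] -> [-0.007  0.035 -0.111]
side [0.03132075 0.03426849 0.03744169] 0.034149684390972684 0.03458581267718062
board near 0.029466674260749174
wrist [0.03365077 0.03471261 0.035801  ] 0.03467961876853456 0.03477097181181521
board near 0.029672104131541973
```

View pics/wrist5.png

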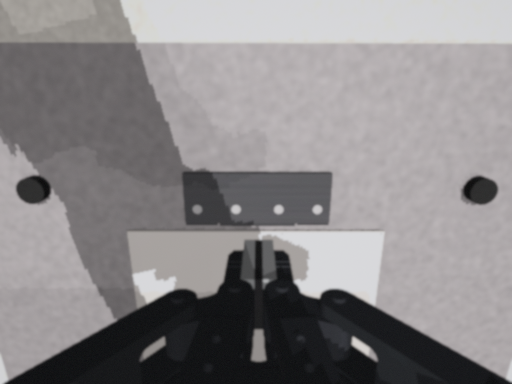

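View pics/side5.png

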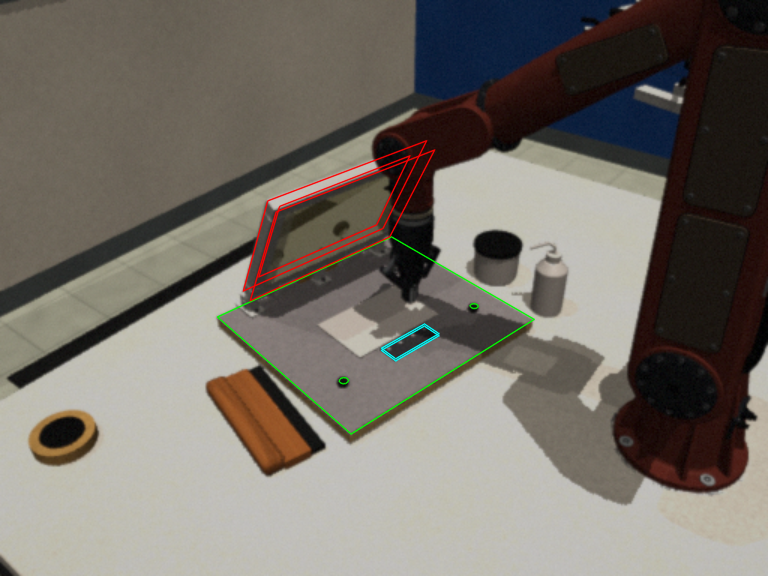

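Call:
move_arm --moves '[{"x":0,"y":-0.2,"z":0,"ax":0,"ay":0,"az":0},{"x":0,"y":-0.4,"z":0,"ax":0,"ay":0,"az":0},{"x":0,"y":-0.6,"z":0,"ax":0,"ay":0,"az":0},{"x":0,"y":-0.8,"z":0,"ax":0,"ay":0,"az":0},{"x":0,"y":-1,"z":0,"ax":0,"ay":0,"az":0},{"x":0,"y":-1,"z":0,"ax":0,"ay":0,"az":0}]'

```text
time_s: 7.27
tool_pos: [0.4819, 0.093, 0.3292]
eef_rot: [-1.583, -0.003, 1.382]
ft_force: [0.8, -0.1, 1.0]
finger_gap: 0.0001
```

Call:
move_arm --moves '[{"x":0,"y":-0.15,"z":0,"ax":0,"ay":0,"az":0},{"x":0,"y":-0.3,"z":0,"ax":0,"ay":0,"az":0},{"x":0,"y":-0.45,"z":0,"ax":0,"ay":0,"az":0},{"x":0,"y":-0.5,"z":0,"ax":0,"ay":0,"az":0},{"x":0,"y":-0.5,"z":0,"ax":0,"ay":0,"az":0}]'

```text
time_s: 7.68
tool_pos: [0.4793, 0.0928, 0.4229]
eef_rot: [-1.574, -0.001, 1.382]
ft_force: [0.4, -0.5, -0.6]
finger_gap: 0.0004
```

Run:
```python
from plan import *
plan([b2w([.11,0,.42])])
print(robot.get_state()["joint_pos"])
```

```text
t 7.68 p [0.4793 0.0928 0.4229] rot [-1.574e+00 -1.000e-03  1.382e+00] F [ 0.37 -0.52 -0.57] gap 0.0004 b [-0.1052  0.0006  0.4229]
turn [ 0.006 -0.002  0.001]
[0.6906 0.0519 0.42  ] -> [-0.002  0.018 -1.076]
[ 4.73944118e-02 -1.74069571e-01  1.66124292e+00 -1.03471820e-06
  1.65121416e+00 -1.33453720e+00]
```

Call:
move_arm --moves '[{"x":0,"y":0,"z":-0.15,"ax":0,"ay":0,"az":0},{"x":0,"y":0,"z":-0.3,"ax":0,"ay":0,"az":0},{"x":0,"y":0,"z":-0.45,"ax":0,"ay":0,"az":0},{"x":0,"y":0,"z":-0.6,"ax":0,"ay":0,"az":0},{"x":0,"y":0,"z":-0.75,"ax":0,"ay":0,"az":0},{"x":0,"y":0,"z":-0.9,"ax":0,"ay":0,"az":0},{"x":0,"y":0,"z":-1,"ax":0,"ay":0,"az":0},{"x":0,"y":0,"z":-1,"ax":0,"ay":0,"az":0},{"x":0,"y":0,"z":-1,"ax":0,"ay":0,"az":0}]'

```text
time_s: 8.43
tool_pos: [0.6743, 0.0549, 0.4157]
eef_rot: [-1.562, 0.001, 1.381]
ft_force: [-0.4, -0.2, 0.1]
finger_gap: -0.0
```

Run:
```python
from plan import *
plan([b2w([.105,0,.42]),b2w([.105,0,.322])])
print(robot.get_state()["joint_pos"])
for n in["side","wrist","top"]:
    c=robot.camera(n);B=w2b(cloud(c)).reshape(-1,3)
    np.savez(n+"6.npz",**c)
    if n!="wrist":overlay(c,1.09,1.571,f"pics/{n}6.png")
    else: cv2.imwrite("pics/wrist6.png",c["pixels"][:,:,::-1])
```

```text
t 8.43 p [0.6743 0.0549 0.4157] rot [-1.562e+00  1.000e-03  1.381e+00] F [-0.39 -0.19  0.1 ] gap -0.0 b [ 9.340e-02 -1.000e-04  4.157e-01]
turn [-0.016 -0.003 -0.002]
[0.6856 0.0529 0.42  ] -> [ 0.001 -0.022 -0.058]
[0.6856 0.0529 0.322 ] -> [ 0.001  0.468 -0.062]
[-2.24620542e-02  2.54792171e-01  1.23128970e+00  1.29503909e-04
  1.66397115e+00 -1.40377725e+00]
```

View pics/side6.png

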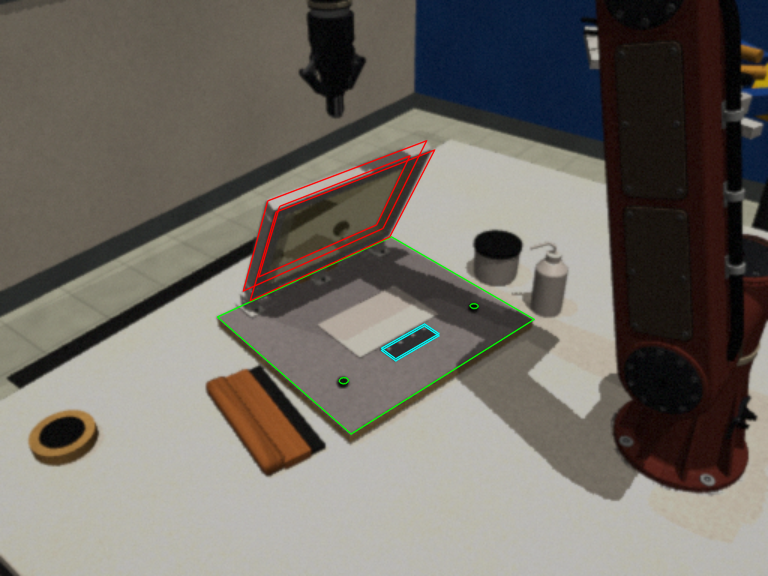

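View pics/wrist6.png

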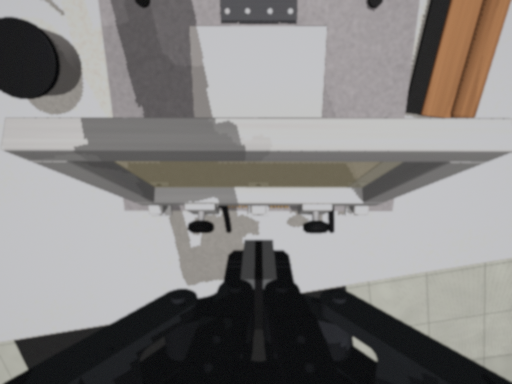

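Run:
```python
from plan import *
c=np.load("wrist6.npz");B=w2b(cloud(c))
for v in range(114,166,4):print(v,B[v,240:280].mean(0).round(4))
f=B[152:160,150:360].reshape(-1,3);print(np.median(f,0))
for th in (1.06,1.08,1.09,1.10,1.12):print(th,scr(.31,0,-.013,th),scr(.31,0,.012,th),scr(.28,0,.012,th))
plan([b2w(scr(.296,0,.012,th)+[.011,0,0]) for th in (1.09,)])
```

```text
114 [0.0494 0.0025 0.0333]
118 [0.0348 0.0013 0.3228]
122 [0.0375 0.0013 0.3241]
126 [0.0401 0.0013 0.3255]
130 [0.0428 0.0013 0.3269]
134 [0.0454 0.0013 0.3284]
138 [0.048  0.0013 0.3296]
142 [0.0506 0.0013 0.3311]
146 [0.0532 0.0013 0.3321]
150 [0.056  0.0013 0.332 ]
154 [0.0602 0.0013 0.3244]
158 [0.0649 0.0013 0.3152]
162 [0.0871 0.0017 0.2217]
[nan nan nan]
1.06 [0.02210903 0.         0.31607486] [0.04391792 0.         0.32829666] [0.05858408 0.         0.302126  ]
1.08 [0.02742276 0.         0.31927965] [0.0494717  0.         0.33106286] [0.06361155 0.         0.30460413]
1.09 [0.03010339 0.         0.32084203] [0.05226906 0.         0.33240417] [0.06614362 0.         0.30580536]
1.1 [0.03279951 0.         0.32237753] [0.05507969 0.         0.33371744] [0.06868757 0.         0.30698121]
1.12 [0.03823714 0.         0.32536727] [0.06073965 0.         0.33625933] [0.07381012 0.         0.30925631]
t 8.58 p [0.6736 0.0556 0.4198] rot [-1.568  0.     1.382] F [ 0.64 -0.44  0.95] gap 0.0002 b [9.270e-02 4.000e-04 4.198e-01]
turn [-0.005 -0.001 -0.001]
[0.651  0.0595 0.32  ] -> [-0.002  0.499  0.113]
```

Call:
move_arm --moves '[{"x":0,"y":0.12,"z":0,"ax":0,"ay":0,"az":0},{"x":0,"y":0.24,"z":0,"ax":0,"ay":0,"az":0},{"x":0,"y":0.36,"z":0,"ax":0,"ay":0,"az":0},{"x":0,"y":0.45,"z":0,"ax":0,"ay":0,"az":0},{"x":0,"y":0.5,"z":0,"ax":0,"ay":0,"az":0},{"x":0,"y":0.5,"z":0,"ax":0,"ay":0,"az":0},{"x":0,"y":0.5,"z":0,"ax":0,"ay":0,"az":0}]'

```text
time_s: 9.17
tool_pos: [0.6742, 0.0555, 0.3217]
eef_rot: [-1.571, -0.0, 1.382]
ft_force: [0.2, -0.1, -0.1]
finger_gap: -0.0
```

Run:
```python
from plan import *
# final centre at v=.295 -> corner at v=.306; start corner v=.297
ths=np.linspace(1.095,0,23)
plan([b2w(scr(.296+.008*(1-th/1.095),0,.012,th)+[.011,0,0]) for th in ths])
```

```text
t 9.17 p [0.6742 0.0555 0.3217] rot [-1.571 -0.     1.382] F [ 0.21 -0.06 -0.15] gap -0.0 b [0.0933 0.0004 0.3217]
turn [-0.    -0.001  0.   ]
[0.6523 0.0592 0.3206] -> [-0.002  0.005  0.111]
[0.6392 0.0617 0.3144] -> [-0.002  0.036  0.178]
[0.6263 0.0642 0.3075] -> [-0.002  0.071  0.243]
[0.6138 0.0665 0.2999] -> [-0.002  0.109  0.307]
[0.6017 0.0688 0.2917] -> [-0.002  0.15   0.369]
[0.5899 0.0711 0.2829] -> [-0.002  0.194  0.429]
[0.5786 0.0732 0.2735] -> [-0.002  0.241  0.486]
[0.5678 0.0753 0.2636] -> [-0.002  0.291  0.541]
[0.5574 0.0773 0.253 ] -> [-0.002  0.343  0.594]
[0.5476 0.0791 0.242 ] -> [-0.002  0.398  0.644]
[0.5383 0.0809 0.2304] -> [-0.002  0.456  0.691]
[0.5295 0.0826 0.2184] -> [-0.002  0.516  0.736]
[0.5214 0.0841 0.2059] -> [-0.002  0.579  0.777]
[0.5139 0.0856 0.1931] -> [-0.002  0.643  0.816]
[0.507  0.0869 0.1798] -> [-0.002  0.709  0.851]
[0.5007 0.0881 0.1662] -> [-0.003  0.777  0.882]
[0.4951 0.0891 0.1523] -> [-0.003  0.847  0.911]
[0.4902 0.0901 0.1381] -> [-0.003  0.918  0.936]
[0.486  0.0909 0.1236] -> [-0.003  0.99   0.957]
[0.4825 0.0915 0.1089] -> [-0.003  1.064  0.975]
[0.4798 0.0921 0.0941] -> [-0.003  1.138  0.989]
[0.4777 0.0925 0.0791] -> [-0.003  1.213  1.   ]
[0.4764 0.0927 0.064 ] -> [-0.003  1.288  1.006]
```

Call:
move_arm --moves '[{"x":0,"y":0,"z":0.04,"ax":0,"ay":0,"az":0},{"x":0,"y":0,"z":0.08,"ax":0,"ay":0,"az":0},{"x":0,"y":0.005,"z":0.11,"ax":0,"ay":0,"az":0},{"x":0,"y":0.02,"z":0.145,"ax":0,"ay":0,"az":0},{"x":0,"y":0.035,"z":0.18,"ax":0,"ay":0,"az":0},{"x":0,"y":0.055,"z":0.21,"ax":0,"ay":0,"az":0},{"x":0,"y":0.07,"z":0.245,"ax":0,"ay":0,"az":0},{"x":0,"y":0.09,"z":0.275,"ax":0,"ay":0,"az":0}]'

```text
time_s: 9.83
tool_pos: [0.6203, 0.0658, 0.3037]
eef_rot: [-1.572, -0.0, 1.382]
ft_force: [1.6, 0.2, 4.5]
finger_gap: 0.0
```

```bash
cat >> plan.py <<'E'
def scrplan(th0,n,dth=.03):
    ths=np.maximum(th0-dth*np.arange(n+1),0)
    plan([b2w(scr(.296+.008*(1-th/1.095),0,.012,th)+[.011,0,0]) for th in ths])
E
python3 - <<'E'
from plan import *
scrplan(.98,10)
for n in["side","wrist"]:
    c=robot.camera(n)
    if n!="wrist":overlay(c,.97,1.571,f"pics/{n}7.png")
    else: cv2.imwrite("pics/wrist7.png",c["pixels"][:,:,::-1])
E
```

```text
t 9.83 p [0.6203 0.0658 0.3037] rot [-1.572 -0.     1.382] F [1.57 0.21 4.46] gap 0.0 b [0.0384 0.0005 0.3037]
turn [ 0.002 -0.002  0.001]
[0.6224 0.0649 0.3052] -> [-0.002 -0.007 -0.011]
[0.6149 0.0663 0.3006] -> [-0.002  0.015  0.027]
[0.6075 0.0677 0.2958] -> [-0.003  0.04   0.065]
[0.6003 0.0691 0.2907] -> [-0.003  0.065  0.101]
[0.5932 0.0705 0.2855] -> [-0.003  0.091  0.138]
[0.5862 0.0718 0.28  ] -> [-0.003  0.119  0.173]
[0.5794 0.0731 0.2742] -> [-0.003  0.147  0.208]
[0.5728 0.0743 0.2683] -> [-0.003  0.177  0.241]
[0.5664 0.0756 0.2622] -> [-0.003  0.207  0.274]
[0.5601 0.0768 0.2559] -> [-0.003  0.239  0.306]
[0.554  0.0779 0.2494] -> [-0.003  0.271  0.337]
```

View pics/side7.png

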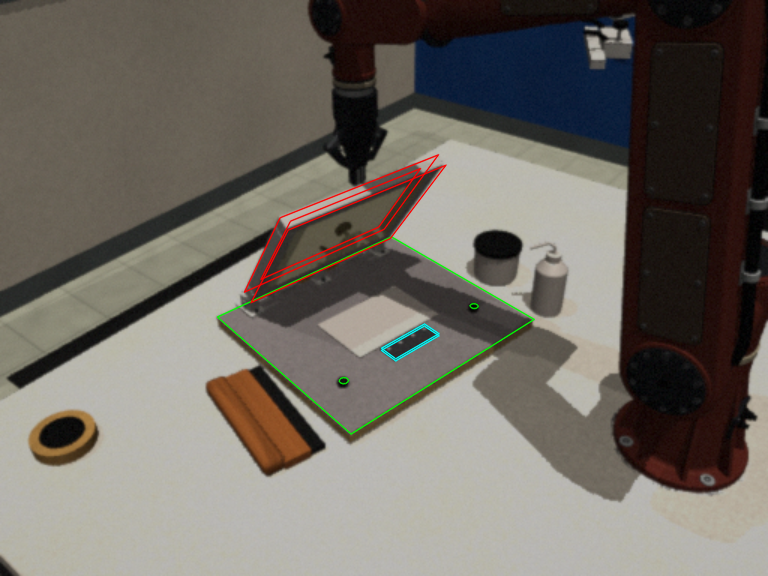

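View pics/wrist7.png

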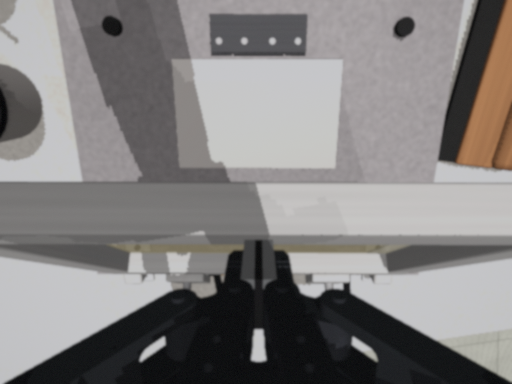

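Call:
move_arm --moves '[{"x":0,"y":0.015,"z":0.03,"ax":0,"ay":0,"az":0},{"x":0,"y":0.04,"z":0.065,"ax":0,"ay":0,"az":0},{"x":0,"y":0.065,"z":0.1,"ax":0,"ay":0,"az":0},{"x":0,"y":0.09,"z":0.14,"ax":0,"ay":0,"az":0},{"x":0,"y":0.12,"z":0.175,"ax":0,"ay":0,"az":0},{"x":0,"y":0.15,"z":0.21,"ax":0,"ay":0,"az":0},{"x":0,"y":0.18,"z":0.24,"ax":0,"ay":0,"az":0},{"x":0,"y":0.21,"z":0.275,"ax":0,"ay":0,"az":0},{"x":0,"y":0.24,"z":0.305,"ax":0,"ay":0,"az":0},{"x":0,"y":0.27,"z":0.335,"ax":0,"ay":0,"az":0}]'

```text
time_s: 10.77
tool_pos: [0.5542, 0.0782, 0.2487]
eef_rot: [-1.571, 0.0, 1.382]
ft_force: [3.0, -0.4, -0.1]
finger_gap: 0.0001
```

Run:
```python
from plan import *
scrplan(.68,10)
```

```text
t 10.77 p [0.5542 0.0782 0.2487] rot [-1.571  0.     1.382] F [ 3.03 -0.37 -0.05] gap 0.0001 b [-0.0288  0.0003  0.2487]
turn [ 0.    -0.002 -0.   ]
[0.554  0.0779 0.2494] -> [-0.002 -0.003  0.001]
[0.5482 0.079  0.2427] -> [-0.002  0.03   0.031]
[0.5425 0.0801 0.2358] -> [-0.002  0.065  0.06 ]
[0.537  0.0812 0.2287] -> [-0.002  0.1    0.088]
[0.5317 0.0822 0.2215] -> [-0.002  0.136  0.114]
[0.5266 0.0831 0.2141] -> [-0.002  0.173  0.14 ]
[0.5218 0.0841 0.2065] -> [-0.002  0.211  0.165]
[0.5171 0.0849 0.1988] -> [-0.002  0.249  0.189]
[0.5127 0.0858 0.191 ] -> [-0.002  0.289  0.211]
[0.5086 0.0866 0.183 ] -> [-0.002  0.329  0.232]
[0.5046 0.0873 0.1749] -> [-0.002  0.369  0.252]
```

Call:
move_arm --moves '[{"x":0,"y":0.03,"z":0.03,"ax":0,"ay":0,"az":0},{"x":0,"y":0.065,"z":0.06,"ax":0,"ay":0,"az":0},{"x":0,"y":0.1,"z":0.09,"ax":0,"ay":0,"az":0},{"x":0,"y":0.135,"z":0.115,"ax":0,"ay":0,"az":0},{"x":0,"y":0.175,"z":0.14,"ax":0,"ay":0,"az":0},{"x":0,"y":0.21,"z":0.165,"ax":0,"ay":0,"az":0},{"x":0,"y":0.25,"z":0.19,"ax":0,"ay":0,"az":0},{"x":0,"y":0.29,"z":0.21,"ax":0,"ay":0,"az":0},{"x":0,"y":0.33,"z":0.23,"ax":0,"ay":0,"az":0},{"x":0,"y":0.37,"z":0.25,"ax":0,"ay":0,"az":0}]'

```text
time_s: 11.6
tool_pos: [0.5051, 0.0877, 0.1744]
eef_rot: [-1.57, 0.0, 1.382]
ft_force: [2.3, -0.3, 1.5]
finger_gap: 0.0004
```

Run:
```python
from plan import *
scrplan(.38,13)
for n in["side","wrist"]:
    c=robot.camera(n)
    if n!="wrist":overlay(c,.38,1.571,f"pics/{n}8.png")
    else: cv2.imwrite("pics/wrist8.png",c["pixels"][:,:,::-1])
```

```text
t 11.6 p [0.5051 0.0877 0.1744] rot [-1.57   0.     1.382] F [ 2.29 -0.34  1.48] gap 0.0004 b [-0.0789  0.0004  0.1744]
turn [-0.002 -0.002 -0.   ]
[0.5046 0.0873 0.1749] -> [-0.002 -0.003  0.002]
[0.5009 0.088  0.1666] -> [-0.002  0.039  0.021]
[0.4975 0.0887 0.1583] -> [-0.002  0.08   0.038]
[0.4942 0.0893 0.1498] -> [-0.002  0.123  0.055]
[0.4913 0.0899 0.1413] -> [-0.002  0.166  0.07 ]
[0.4886 0.0904 0.1326] -> [-0.002  0.209  0.083]
[0.4861 0.0909 0.1239] -> [-0.002  0.253  0.096]
[0.4839 0.0913 0.115 ] -> [-0.002  0.297  0.107]
[0.482  0.0916 0.1062] -> [-0.002  0.341  0.117]
[0.4803 0.092  0.0972] -> [-0.002  0.386  0.125]
[0.4789 0.0922 0.0882] -> [-0.002  0.431  0.133]
[0.4777 0.0924 0.0792] -> [-0.002  0.476  0.138]
[0.4768 0.0926 0.0701] -> [-0.002  0.522  0.143]
[0.4764 0.0927 0.064 ] -> [-0.002  0.552  0.145]
```

View pics/side8.png

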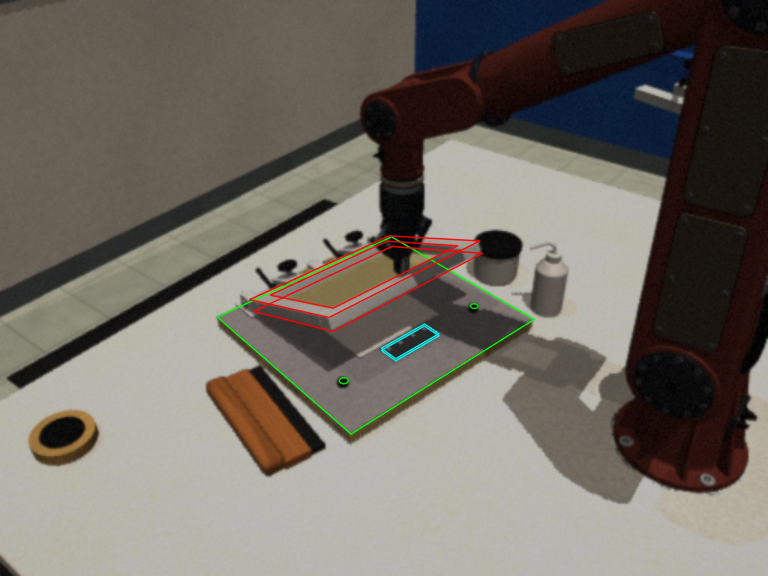

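View pics/wrist8.png

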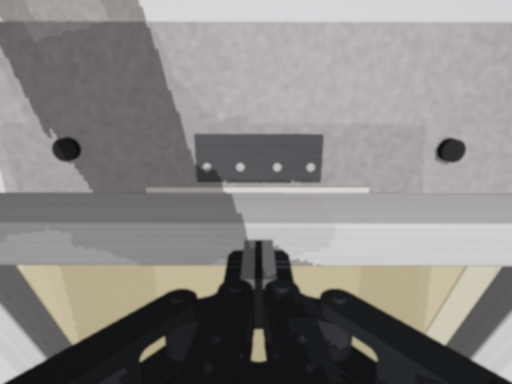

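Call:
move_arm --moves '[{"x":0,"y":0.035,"z":0.025,"ax":0,"ay":0,"az":0},{"x":0,"y":0.075,"z":0.045,"ax":0,"ay":0,"az":0},{"x":0,"y":0.12,"z":0.065,"ax":0,"ay":0,"az":0},{"x":0,"y":0.16,"z":0.08,"ax":0,"ay":0,"az":0},{"x":0,"y":0.2,"z":0.095,"ax":0,"ay":0,"az":0},{"x":0,"y":0.24,"z":0.11,"ax":0,"ay":0,"az":0},{"x":0,"y":0.28,"z":0.12,"ax":0,"ay":0,"az":0},{"x":0,"y":0.32,"z":0.13,"ax":0,"ay":0,"az":0},{"x":0,"y":0.36,"z":0.14,"ax":0,"ay":0,"az":0},{"x":0,"y":0.4,"z":0.145,"ax":0,"ay":0,"az":0}]'

```text
time_s: 12.53
tool_pos: [0.4767, 0.0931, 0.0944]
eef_rot: [-1.57, 0.0, 1.382]
ft_force: [0.2, -0.5, 1.4]
finger_gap: 0.0001
```

Run:
```python
from plan import *
scrplan(.1,4)
c=robot.camera("wrist");cv2.imwrite("pics/wrist9.png",c["pixels"][:,:,::-1])
```

```text
t 12.53 p [0.4767 0.0931 0.0944] rot [-1.57   0.     1.382] F [ 0.21 -0.47  1.44] gap 0.0001 b [-0.1077  0.0004  0.0944]
turn [-0.002 -0.002 -0.   ]
[0.4798 0.0921 0.0942] -> [-0.002  0.001 -0.016]
[0.4785 0.0923 0.0852] -> [-0.002  0.046 -0.009]
[0.4774 0.0925 0.0761] -> [-0.002  0.091 -0.004]
[0.4766 0.0927 0.067 ] -> [-0.002  0.137  0.   ]
[0.4764 0.0927 0.064 ] -> [-0.002  0.152  0.001]
```

View pics/wrist9.png

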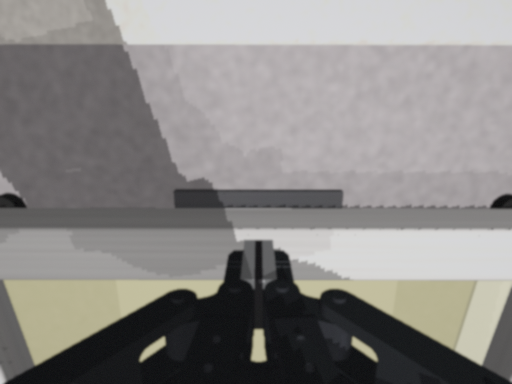

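Centred on the bar, with the screen at about 0.1 rad. I'll lower the rest slowly.

Call:
move_arm --moves '[{"x":0,"y":0.03,"z":0,"ax":0,"ay":0,"az":0},{"x":0,"y":0.055,"z":0,"ax":0,"ay":0,"az":0},{"x":0,"y":0.08,"z":0,"ax":0,"ay":0,"az":0},{"x":0,"y":0.1,"z":0,"ax":0,"ay":0,"az":0},{"x":0,"y":0.115,"z":0,"ax":0,"ay":0,"az":0},{"x":0,"y":0.13,"z":0,"ax":0,"ay":0,"az":0},{"x":0,"y":0.14,"z":0,"ax":0,"ay":0,"az":0},{"x":0,"y":0.15,"z":0,"ax":0,"ay":0,"az":0},{"x":0,"y":0.155,"z":0,"ax":0,"ay":0,"az":0},{"x":0,"y":0.155,"z":0,"ax":0,"ay":0,"az":0}]'

```text
time_s: 13.42
tool_pos: [0.4776, 0.0929, 0.0642]
eef_rot: [-1.571, -0.0, 1.382]
ft_force: [-0.6, -0.2, 0.3]
finger_gap: -0.0
```

Call:
move_arm --moves '[{"x":0,"y":0.005,"z":0,"ax":0,"ay":0,"az":0},{"x":0,"y":0.01,"z":0,"ax":0,"ay":0,"az":0},{"x":0,"y":0.01,"z":0,"ax":0,"ay":0,"az":0},{"x":0,"y":0.01,"z":0,"ax":0,"ay":0,"az":0}]'

```text
time_s: 13.75
tool_pos: [0.4778, 0.093, 0.064]
eef_rot: [-1.571, 0.0, 1.382]
ft_force: [-3.0, -1.0, 10.4]
finger_gap: -0.0001
```

Call:
move_arm --moves '[{"x":0,"y":0.005,"z":0,"ax":0,"ay":0,"az":0},{"x":0,"y":0.01,"z":0,"ax":0,"ay":0,"az":0},{"x":0,"y":0.01,"z":0,"ax":0,"ay":0,"az":0},{"x":0,"y":0.01,"z":0,"ax":0,"ay":0,"az":0}]'

```text
time_s: 14.08
tool_pos: [0.4779, 0.093, 0.0639]
eef_rot: [-1.57, 0.001, 1.382]
ft_force: [-9.4, -1.8, 22.7]
finger_gap: 0.0003
```

Call:
move_arm --moves '[{"x":0,"y":-0.04,"z":0,"ax":0,"ay":0,"az":0},{"x":0,"y":-0.12,"z":0,"ax":0,"ay":0,"az":0},{"x":0,"y":-0.3,"z":0,"ax":0,"ay":0,"az":0},{"x":0,"y":-0.5,"z":0,"ax":0,"ay":0,"az":0},{"x":0,"y":-0.7,"z":0,"ax":0,"ay":0,"az":0},{"x":0,"y":-0.8,"z":0,"ax":0,"ay":0,"az":0},{"x":0,"y":-0.8,"z":0,"ax":0,"ay":0,"az":0},{"x":0,"y":-0.8,"z":0,"ax":0,"ay":0,"az":0}]'

```text
time_s: 14.75
tool_pos: [0.4788, 0.093, 0.2223]
eef_rot: [-1.576, -0.001, 1.382]
ft_force: [0.3, -0.9, -1.5]
finger_gap: 0.0001
```

Run:
```python
from plan import *
plan([])
for n in["side","wrist","top"]:
    c=robot.camera(n);B=w2b(cloud(c)).reshape(-1,3)
    for k in(-1,0,1):
        m=(abs(B[:,1]-k*.13)<.04)&(abs(B[:,0]+.11)<.008)&(B[:,2]<.1);print(n,k,np.median(B[m,2]),m.sum(), end=' ')
    m=(abs(abs(B[:,1])-.165)<.008)&(abs(B[:,0]-.04)<.06)&(B[:,2]<.1);print("sidebars",np.median(B[m,2]))
    m=(abs(B[:,1])<.14)&(abs(B[:,0]-.02)<.04)&(B[:,2]<.1);print("mesh/panel",np.median(B[m,2]))
    if n!="wrist":overlay(c,0,1.571,f"pics/{n}10.png")
    else: cv2.imwrite("pics/wrist10.png",c["pixels"][:,:,::-1])
```

```text
t 14.75 p [0.4788 0.093  0.2223] rot [-1.576e+00 -1.000e-03  1.382e+00] F [ 0.25 -0.94 -1.46] gap 0.0001 b [-0.1057  0.0008  0.2223]
turn [ 0.009 -0.002  0.002]
side -1 0.0629149247390536 105 side 0 0.06318638546148289 105 side 1 0.06322494506094306 137 sidebars 0.0633052570474634
mesh/panel 0.04072466218536738
wrist -1 0.06351932319595391 1407 wrist 0 0.06368620868598579 1417 wrist 1 0.06375244835026952 1428 sidebars 0.0637163421625924
mesh/panel 0.040985190761125154
top -1 0.06316363617416287 143 top 0 0.06300246333899565 102 top 1 0.06256903118630433 64 sidebars 0.06337853556529352
mesh/panel 0.040590774273037394
```

View pics/side10.png

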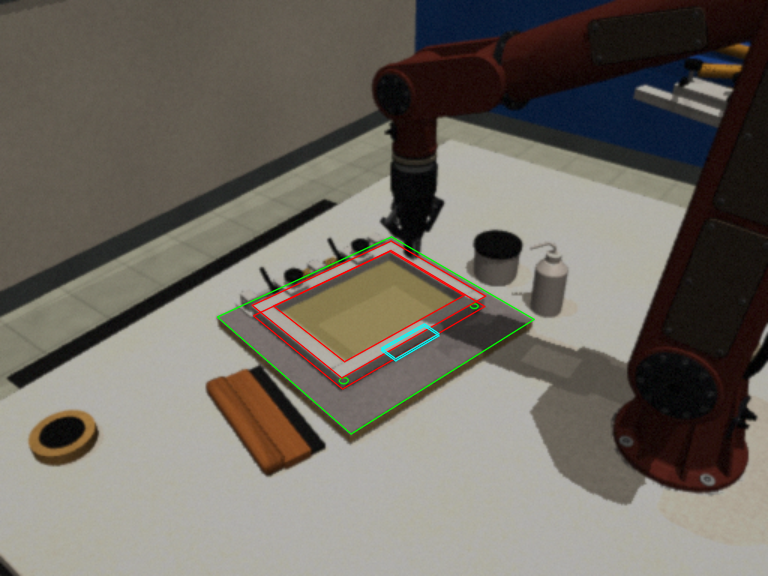

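View pics/wrist10.png

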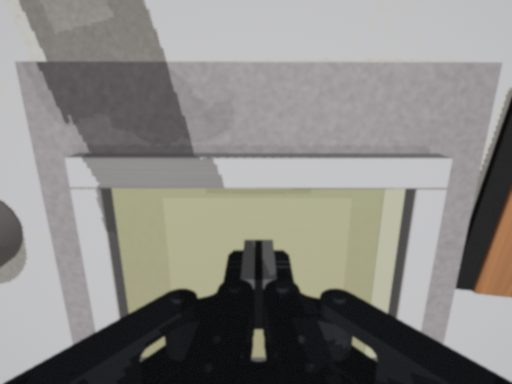

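The screen is level and shut: front and side bars both read z ≈ 63.5 mm, and the red shut model lines up with the frame in the side view. The hand is 160 mm clear, so I'm handing in.

```bash
python3 -c "
from workcell import robot
print(robot.close_job())"
```

```text
the job is handed in; nothing more can be done
None
```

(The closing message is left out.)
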